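# Slide a dish board into a light table and bar it

## Task

With the fingertips, push the blue board carrying the two culture dishes along the rails of the light table until its feet drop into the locating notches and it sits down level, then swing the red keeper across behind the board's push lip as far as it goes. Only push: do not grip or lift anything, and do not push the board on past its notches. Do not touch the dishes, which must stay in their pockets, and leave the other things on the bench where they stand.

Things in the scene. Friction and masses are not known exactly. Their poses are not given: they have to be found in the camera images.
- dock: Light table, fixed: aluminium base 300 x 112 mm with two steel rails along its x. Origin: centre of the underside; x = the way the board is to be slid, y = left of that, z up. The board slides on the rail tops, 30 mm over the bench, 23 to 49 mm either side of the middle. Guide walls at 49.5 to 55 mm rise to 40 mm, with 1.5 mm play beside the board. +x end open. At +y an ear carries the keeper.
- seat (a point): Fixed point of the light table, at x = 68 mm, y = 0, z = 25 mm in its frame: where the board's origin is once the board has dropped fully home. The rails have four notches 14 mm long and 5 mm deep, one for each foot; all four feet reach their notches together.
- board: Loose blue board 150 (x) x 96 x 6 mm, 0.65 kg, on four slippery feet 6 mm high. Origin under its centre at the soles; axes as the light table's. Starts 70 to 130 mm short of the seat, soles 30 mm over the bench (25 seated). Slides at about 2 N; at the notches it drops 5 mm by its own weight, then the walls stop it; over about 14 N there can tip it. 2 mm play in the notches.
- board_lip (a point): Middle of the top edge of the push lip's rear (-x) face. The lip is an upright blue wall 80 mm wide, 6 mm thick, on the board's rear edge, 75 mm behind the board's origin; its top is 29 mm over the soles (59 mm over the bench riding, 54 mm seated). Push its rear face in the middle, towards +x, fingertips below its top and above the rails.
- keeper (a joint): Angle (rad) of the red keeper about a vertical post: 0 = open, blade pointing straight back (dock -x) beside the left guide; negative = splayed outwards; 1.57 = shut against its stop, blade pointing across (dock -y) behind the lip, 4 mm clear of a seated board. Starts between -0.4 and 0.15; about 1 N near the tip moves it; it stays where left. Shuts anticlockwise seen from above.
- keeper_pivot (a point): Fixed point on the keeper's vertical hinge axis, at x = -13.5 mm, y = 66 mm in the light table's frame, 60 mm over the bench (the blade's top edge).
- keeper_tip (a point): Top of the round post at the free end of the keeper, 60 mm from the hinge axis and 66 mm over the bench. The post is 10 mm thick, from 42 to 66 mm over the bench; the blade between it and the hinge is 5 mm thick and stands from 42 to 60 mm over the bench.
- petri_a: Culture dish 54 mm across and 16 mm high, loose in the board's rear pocket (nearer the lip). Origin: centre of its underside, which is 12 mm over the board's soles.
- petri_b: Culture dish of the same kind in the board's front pocket.
- pocket_a (a point): Centre of the rear pocket in the board, a round white window 46 mm wide with four pins 4.5 mm high round the dish; on the board's top face, at x = -31 mm in the board's frame.
- pocket_b (a point): Centre of the front pocket in the board, at x = +35 mm in the board's frame.
- wash_bottle: Bystander: white bottle with red cap, 72 mm wide, 165 mm tall; origin under its centre.
- bottle_large: Bystander: large amber bottle with black cap, 58 mm wide, 125 mm tall; origin under its centre.
- tip_box: Bystander: green pipette tip box with clear lid, 98 x 129 x 85 mm; origin under its centre.
- bottle_amber: Bystander: small amber bottle with black cap, 44 mm wide, 95 mm tall; origin under its centre.
There are look-alikes about, which are no part of the job. Leave any black look-alike of the petri_b alone.

How it is judged:
By the outcome, as a careful person would: the job done as asked, in the order asked, and still so for the second after the job is handed in, with the robot touching nothing.
It also fails if it takes over 54 s, if anything falls off the work surface, if the arm or the gripper's body presses on something with over 40 N, if the wrist force passes 120 N, or if a joint passes its speed limit or range.

## Robot

A 6-joint arm with a two-finger parallel gripper is mounted at the origin on the work surface; the furniture and walls round the work are solid. World frame = base frame: x ahead of the robot, y to its left, z up, the work surface at z = 0. Lengths are in m, angles in rad, forces in N, time in s.
With the tool pointing down it reaches from about 0.3 to 0.875 m from the base axis. Payload 6.4 kg.
Tool frame: the origin (TCP) lies midway between the tips of the shut fingers; the grasp point (between the pads) lies 19 mm behind it (ctrl.pinch_z is the distance from the TCP to the grasp point, in m); z points along the fingers, y is the line along which they close (so a half turn about z gives the same grasp; the last joint's range is limited). The gripper opens to 85 mm and grips with 20 to 120 N. Pads are 22 mm wide; open, the fingers measure 114 mm over their backs; the gripper's body (76 mm by 85 mm) begins 54 mm behind the grasp point. The pads swing forward as they close: fully open they stand 13 mm farther back than shut.
Start: joints at [0.913, 0.181, 1.607, -0, 1.354, -0.206], TCP at [0.251, 0.517, 0.197] pointing down, gripper open.
Joint ranges: [-2.99, 2.99], [-0.89, 2.07], [0.3, 2.58], [-1.14, 4.28], [0, 2.63], [-3.12, 3.12]. Speed limits (rad/s): [2.57, 2.57, 3.01, 3.14, 3.14, 3.14].

## Interface

Orientations are given as a unit quaternion [w, x, y, z].
In Python, from bench import ctrl gives the robot as it stands.
- The arm moves only by the tool apply_moves, never from a script. Its argument "moves" is a list of rows, each an object with "jaw": the opening, from 0 (shut) to 1 (fully open); "offset": the shift along the tool's x, y, z in mm, a list of three; "rot": the turn, a rotation vector about the tool's x, y, z in degrees, a list of three. In form: [{"jaw": jaw, "offset": [dx, dy, dz], "rot": [ax, ay, az]}, ...]. A call has exactly 5 rows; each row shifts and turns the commanded pose from where the row before left it, along the tool's axes as they then stand; what a row does not reach is not made up. A row lasts 1/8 s, in which the tool goes at most 62.5 mm and 10.7 degrees, less where a joint would pass 70% of its speed; a pose out of reach is approached as far as the arm can. A call is refused whole if a number of a shift passes 62.5 or a number of a turn 10.7, either way. A call with a gripper value outside its range is refused whole. The fingers move at their own pace and stop on an object; the grip force is fixed at half the most. Time passes only in rows, so rows that do not move let the fingers close, or fill a call up. It gives the time, the measured TCP pose, the force, the opening and the grip force at its end, in the units of the state.
- ctrl.get_obs(): the state, without advancing time (a new reading comes with each control period).
- ctrl.camera(name): name is "scene" or "top"; returns (picture, depth): 420x560x3 uint8, red, green, blue; 420x560 float32, m along the optical axis (not along the pixel's ray), 0 where there is no reading.
- ctrl.camera_params(name): a dict with "K" (3x3 intrinsics, pixels), "dist" ([k1, k2, p1, p2, k3] as OpenCV has them; the pictures are not rectified), "cam_to_world" (4x4, takes a point from camera to world coordinates). Camera axes: x right, y down, z forward; pixel columns grow to the right and rows downward; lengths in m; the calibration is good to about 2 mm. A picture is of the moment at which its call begins. camera_params takes no time and is no camera call.
- ctrl.hand_in(): hands the job in; it is judged then, once.
Trained networks look in the newest picture that a camera, given by its name, has taken for a name from the list of things; names that differ only in an ending like _2 or _b are one class to them, and where a whole thing is asked for, a point or a joint stands for the part that bears it (a point fixed in the world has none). Each returns a list of dicts, best first, with "score" (0 to 1); they miss things now and then, are a little off and sometimes report something else, mostly with a low value. They report only what shows in the picture. A call takes as long as a camera call. They do not tell look-alikes from the thing itself.
- ctrl.outline_of(camera, target): "region" (420x560 bool, what is visible of it) and "position" ([column, row] in pixels, amid what is visible of it).
The state is a dict: "time_s": time; "q": joint angles; "dq": joint speeds; "joint_efforts": joint torques, N m; "eef_pos": TCP position; "eef_rot": TCP orientation; "wrist_force": force on the tool from outside, world axes, zero at the start; "torque": the same for the moment, N m; "opening": opening from 0.0 (shut) to 1.0 (fully open); "grasp_force": force on a finger pad.
Only numpy, scipy, OpenCV 4.12 (cv2) and the standard library are available. Lean on these libraries where they do the work, as an engineer would, in place of code of your own. Each camera call takes 0.05 s, during which the arm holds its last target. There are 200 camera calls.

## Working session

There is one attempt and no reset: what is moved stays moved. The work goes in short steps, Python scripts to look and compute and a tool call to move; the robot and the scene stay as the last step left them, time stands still between calls to the robot, and variables do not carry over. Pictures are saved under pics/ and viewed, at most 10 in all, crops included, and the job is handed in when it is done.

Besides the shell and the picture viewer there is one more tool, called as name(argument=value, ...), one argument or row to a line, values as JSON. apply_moves: Moves the arm, as the interface text tells. Its arguments: {"type":"object","properties":{"moves":{"type":"array"}},"required":["moves"]}

```bash
mkdir -p pics; cat > h.py <<'E'
import numpy as np, cv2
from bench import ctrl
def look(cam):
    im,d=ctrl.camera(cam); return im,d
def pts(cam,d,mask):
    p=ctrl.camera_params(cam);K=np.array(p["K"]);T=np.array(p["cam_to_world"])
    r,c=np.nonzero(mask&(d>0)); 
    u=cv2.undistortPoints(np.stack([c,r],1).astype(np.float64)[:,None],K,np.array(p["dist"]))[:,0]
    z=d[r,c]; P=np.c_[u*z[:,None],z]
    return P@T[:3,:3].T+T[:3,3], np.c_[c,r]
E
python3 - <<'E'
from h import *
for cam in("scene","top"):
    im,d=look(cam); cv2.imwrite(f"pics/{cam}0.png",im[:,:,::-1]); np.savez(f"{cam}0.npz",im=im,d=d)
    for t in("board","keeper","dock","petri_a","tip_box","wash_bottle","bottle_large","bottle_amber"):
        for o in ctrl.outline_of(cam,t)[:3]:
            P,_=pts(cam,d,o["region"]); print(cam,t,round(o["score"],2),np.round(o["position"]),P.min(0).round(3),np.median(P,0).round(3),P.max(0).round(3))
o=ctrl.get_obs();print(o["time_s"],o["eef_pos"],o["eef_rot"])
E
```

```text
scene board 0.58 [286. 279.] [0.465 0.03  0.008] [0.538 0.163 0.043] [0.577 0.203 0.066]
scene keeper 0.76 [248. 264.] [0.565 0.04  0.02 ] [0.585 0.126 0.056] [0.593 0.16  0.068]
scene keeper 0.34 [273. 249.] [0.493 0.059 0.042] [0.521 0.084 0.05 ] [0.547 0.117 0.06 ]
scene dock 0.57 [269. 279.] [ 0.439 -0.142 -0.002] [0.545 0.146 0.025] [0.602 0.23  0.068]
scene petri_a 0.84 [275. 248.] [0.48  0.023 0.032] [0.52  0.083 0.05 ] [0.547 0.117 0.06 ]
scene petri_a 0.81 [345. 267.] [ 0.363  0.111 -0.   ] [0.392 0.14  0.007] [0.419 0.171 0.018]
scene tip_box 0.78 [218. 195.] [ 0.494 -0.537 -0.002] [ 0.557 -0.182  0.062] [ 0.602 -0.163  0.088]
scene wash_bottle 0.6 [227. 155.] [ 0.369 -0.679  0.022] [ 0.493 -0.331  0.109] [ 0.526 -0.305  0.167]
scene bottle_large 0.72 [272. 185.] [ 0.342 -0.316 -0.   ] [ 0.416 -0.214  0.061] [ 0.438 -0.201  0.126]
scene bottle_amber 0.63 [278. 168.] [ 0.249 -0.549 -0.002] [ 0.346 -0.32   0.071] [ 0.359 -0.308  0.096]
top keeper 0.3 [250. 182.] [ 0.456 -0.08  -0.003] [0.529 0.007 0.029] [0.601 0.228 0.068]
top dock 0.73 [249. 179.] [ 0.456 -0.079 -0.002] [0.
[... 207 characters left out ...]
 0.062]
top tip_box 0.82 [361. 165.] [ 0.496 -0.324 -0.003] [ 0.548 -0.235  0.085] [ 0.624 -0.169  0.091]
top tip_box 0.24 [197. 158.] [ 0.578  0.084 -0.002] [0.583 0.126 0.059] [0.597 0.167 0.068]
top wash_bottle 0.58 [413. 193.] [ 0.453 -0.389 -0.001] [ 0.485 -0.339  0.121] [ 0.533 -0.319  0.169]
top bottle_large 0.82 [357. 229.] [ 0.382 -0.261 -0.003] [ 0.409 -0.226  0.092] [ 0.44  -0.207  0.129]
top bottle_large 0.51 [184. 188.] [0.488 0.125 0.041] [0.516 0.153 0.047] [0.544 0.183 0.061]
top bottle_amber 0.86 [400. 256.] [ 0.331 -0.354  0.002] [ 0.353 -0.324  0.066] [ 0.373 -0.311  0.099]
0.9 [0.25104033 0.51732059 0.19750536] [1.20983448e-05 2.23976811e-01 9.74594473e-01 1.18594811e-05]
```

```bash
python3 - <<'E'
import cv2,numpy as np
a=cv2.imread("pics/scene0.png")[190:350,180:400];b=cv2.imread("pics/top0.png")[120:250,130:350]
a=cv2.resize(a,None,fx=2.7,fy=2,interpolation=2)[:,:594]; b=cv2.resize(b,(594,280),interpolation=2)
cv2.imwrite("pics/c0.png",np.vstack([a[:320],b]))
E
```

```text
(no output)
```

View pics/c0.png

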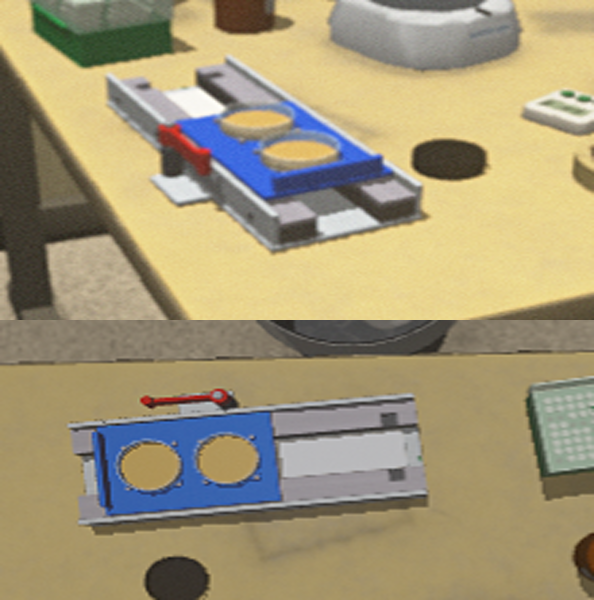

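View pics/scene0.png

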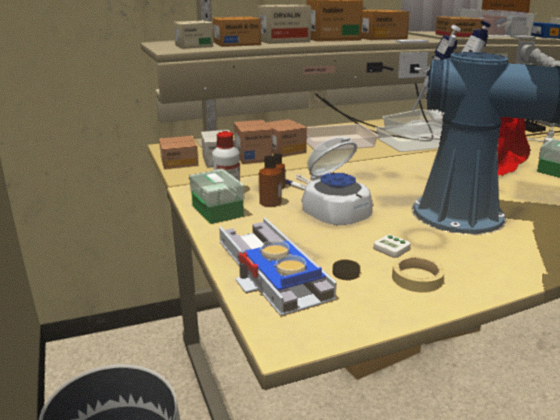

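The scene crop (top half) shows the blue board with two dishes on the rails and its lip at the +y world end. The red keeper is on the far (+x) side, with its post towards +y. In the top crop the lip is at about (103,468), the keeper post at (147,401) and the hinge at (220,396). The black look-alike lies clear, nearer the robot. Next I fit the poses.

```bash
cat > fit.py <<'E'
from h import *
def fit(im,d,cam="top",v=True):
    P,px=pts(cam,d,np.ones(d.shape,bool)); hsv=cv2.cvtColor(im,cv2.COLOR_RGB2HSV)[px[:,1],px[:,0]].astype(int)
    H,S,V=hsv.T; box=(P[:,0]>.4)&(P[:,0]<.65)&(P[:,1]>-.12)&(P[:,1]<.27)
    blue=box&(H>105)&(H<130)&(S>130); red=box&((H<8)|(H>172))&(S>150)&(P[:,2]>.04)
    out={}
    for n,m in(("blue",blue&(P[:,2]<.05)),("lip",blue&(P[:,2]>.050)),("red",red),("redtop",red&(P[:,2]>.062)),("dockhi",box&~blue&~red&(P[:,2]>.034)&(P[:,2]<.0425)),("dockany",box&~red&(P[:,2]>.012)&(P[:,2]<.05)&(P[:,0]<.59))):
        Q=P[m]
        if len(Q)<4: print(n,len(Q)); continue
        (c,s,a)=cv2.minAreaRect((Q[:,:2]*1000).astype(np.float32))
        print(n,len(Q),"c",np.round(c,1),"s",np.round(s,1),"a",round(a,2),"mean",Q.mean(0).round(4),"z",np.percentile(Q[:,2],[2,50,98]).round(4)); out[n]=Q
    return out
E
python3 - <<'E'
from fit import *
for cam in("top","scene"):
    z=np.load(cam+"0.npz"); print(cam); fit(z["im"],z["d"],cam)
E
```

```text
top
blue 1588 c [518.8 121.8] s [ 97.3 149. ] a 4.77 mean [0.5171 0.1176 0.0423] z [0.0388 0.0422 0.0457]
lip 75 c [511.7 193.3] s [78.3  5.4] a 4.6 mean [0.5129 0.1932 0.059 ] z [0.056  0.059  0.0618]
red 74 c [586.2 119.6] s [71.3 14. ] a 89.49 mean [0.5843 0.118  0.0609] z [0.0574 0.0602 0.0673]
redtop 22 c [583.7 120.4] s [ 9.1 69.7] a 2.95 mean [0.583  0.1301 0.0647] z [0.0622 0.0647 0.0677]
dockhi 743 c [527.8  72.6] s [122.4 299.2] a 4.89 mean [0.5235 0.0727 0.0394] z [0.0346 0.0397 0.0423]
dockany 5087 c [497.8  70.3] s [184.1 301.8] a 5.68 mean [0.5208 0.0757 0.0369] z [0.0126 0.0404 0.0488]
scene
blue 760 c [517.2 125.8] s [ 95.7 148.5] a 4.75 mean [0.5329 0.1296 0.0428] z [0.0403 0.0428 0.0448]
lip 120 c [512.3 195.9] s [77.2  7.9] a 4.36 mean [0.5138 0.1965 0.0583] z [0.0553 0.0584 0.0606]
red 162 c [586.  125.6] s [13.5 68.8] a 0.58 mean [0.5855 0.1273 0.0566] z [0.0472 0.0575 0.0669]
redtop 20 c [582.2 144.3] s [28.7  7.3] a 86.98 mean [0.5833 0.1535 0.065 ] z [0.0621 0.0651 0.0674]
dockhi 729 c [530.1  74.9] s [130.  304.9] a 4.95 mean [0.525  0.1043 0.0393] z [0.0344 0.0398 0.0422]
dockany 4215 c [498.5  72. ] s [189.1 305.6] a 4.7 mean [0.5253 0.1103 0.0345] z [0.0127 0.0368 0.0492]
```

apply_moves(
  moves=[
    {"jaw": 0, "offset": [0, 0, 10], "rot": [0, 0, 10]},
    {"jaw": 0, "offset": [0, 0, 15], "rot": [0, 0, 10]},
    {"jaw": 0, "offset": [0, 0, 15], "rot": [0, 0, 10]},
    {"jaw": 0, "offset": [0, 0, 15], "rot": [0, 0, 10]},
    {"jaw": 0, "offset": [0, 0, 15], "rot": [0, 0, 10]},
  ],
)

```text
time_s: 1.52
eef_pos: [0.2511, 0.5173, 0.1271]
eef_rot: [0.0, 0.617, 0.787, 0.0]
wrist_force: [0.1, 1.5, 0.6]
opening: 0.002
grasp_force: 0.0
```

apply_moves(
  moves=[
    {"jaw": 0, "offset": [0, 0, 0], "rot": [0, 0, 9.3]},
    {"jaw": 0, "offset": [0, 0, 0], "rot": [0, 0, 0]},
    {"jaw": 0, "offset": [0, 0, 0], "rot": [0, 0, 0]},
    {"jaw": 0, "offset": [0, 0, 0], "rot": [0, 0, 0]},
    {"jaw": 0, "offset": [0, 0, 0], "rot": [0, 0, 0]},
  ],
)

```text
time_s: 2.15
eef_pos: [0.2511, 0.5174, 0.1277]
eef_rot: [-0.0, 0.676, 0.736, 0.0]
wrist_force: [-0.7, -0.4, -0.1]
opening: 0.0
grasp_force: 0.0
```

```bash
cat > st.py <<'E'
from h import *
from scipy.spatial.transform import Rotation as R
O=np.array([.522,.073,0]);a=np.radians(-85.25);X=np.array([np.cos(a),np.sin(a),0]);Y=np.array([-X[1],X[0],0])
def D(p): p=np.asarray(p)-O; return np.round(1000*np.array([p@X,p@Y,p[2]]),1)
def st():
    o=ctrl.get_obs(); r=R.from_quat(np.roll(o["eef_rot"],-1)).as_matrix()
    print(o["time_s"],"world",np.round(o["eef_pos"],4),"dock",D(o["eef_pos"]),"toolx",r[:,0].round(3),"F",np.round(o["wrist_force"],2),"op",o["opening"]); return o,r
def goto(dk):
    o,r=st(); w=O+(dk[0]*X+dk[1]*Y)/1000+[0,0,dk[2]/1000]; print("to",dk,"tool mm",((w-o["eef_pos"])@r*1000).round(1))
if __name__=="__main__":
    import sys; goto(list(map(float,sys.argv[1:4])))
E
python3 st.py -160 0 100
```

```text
2.15 world [0.2511 0.5174 0.1277] dock [-465.3 -233.2  127.7] toolx [-0.085  0.996  0.   ] F [-0.67 -0.43 -0.12] op 0.00011284166217269704
to [-160.0, 0.0, 100.0] tool mm [-305.8  232.5   27.7]
```

apply_moves(
  moves=[
    {"jaw": 0, "offset": [-30, 23, 2], "rot": [0, 0, 0]},
    {"jaw": 0, "offset": [-44, 33, 4], "rot": [0, 0, 0]},
    {"jaw": 0, "offset": [-44, 33, 4], "rot": [0, 0, 0]},
    {"jaw": 0, "offset": [-44, 33, 4], "rot": [0, 0, 0]},
    {"jaw": 0, "offset": [-44, 33, 4], "rot": [0, 0, 0]},
  ],
)

```text
time_s: 2.78
eef_pos: [0.4239, 0.3238, 0.1097]
eef_rot: [0.0, 0.676, 0.736, 0.0]
wrist_force: [0.5, 0.4, -0.3]
opening: 0.002
grasp_force: 0.0
```

apply_moves(
  moves=[
    {"jaw": 0, "offset": [-44, 33, 4], "rot": [0, 0, 0]},
    {"jaw": 0, "offset": [-40, 30, 4], "rot": [0, 0, 0]},
    {"jaw": 0, "offset": [-16, 14, 0], "rot": [0, 0, 0]},
    {"jaw": 0, "offset": [0, 0, 0], "rot": [0, 0, 0]},
    {"jaw": 0, "offset": [0, 0, 0], "rot": [0, 0, 0]},
  ],
)

```text
time_s: 3.4
eef_pos: [0.507, 0.2329, 0.1014]
eef_rot: [-0.0, 0.676, 0.737, -0.0]
wrist_force: [1.1, 0.4, -0.1]
opening: -0.002
grasp_force: 0.0
```

```bash
python3 st.py -155 0 42; python3 - <<'E'
from fit import *
im,d=look("scene"); cv2.imwrite("pics/s1.png",cv2.resize(im[190:350,180:400,::-1],None,fx=3,fy=3)); fit(im,d,"scene")
E
```

```text
3.4 world [0.507  0.2329 0.1014] dock [-160.6   -1.7  101.4] toolx [-0.085  0.996  0.   ] F [ 1.1   0.4  -0.06] op -0.0019497866484023197
to [-155.0, 0.0, 42.0] tool mm [-5.6  1.8 59.4]
blue 761 c [517.2 126.4] s [ 95.7 148.6] a 4.71 mean [0.5329 0.1306 0.0428] z [0.0401 0.0428 0.0449]
lip 129 c [512.4 195.5] s [77.4  8.1] a 3.42 mean [0.5134 0.1968 0.0582] z [0.0545 0.0587 0.0608]
red 159 c [586.7 126.5] s [12.2 65.1] a 0.92 mean [0.5854 0.1273 0.0564] z [0.0465 0.0572 0.0668]
redtop 20 c [584.7 142.3] s [ 5.4 32.9] a 5.84 mean [0.5833 0.1521 0.065 ] z [0.0622 0.0649 0.0677]
dockhi 734 c [530.2  74.3] s [130.2 303.1] a 5.07 mean [0.5245 0.106  0.0394] z [0.0345 0.0399 0.0423]
dockany 4199 c [498.2  71.6] s [187.4 307.3] a 4.42 mean [0.5255 0.11   0.0344] z [0.0126 0.0365 0.0491]
```

View pics/s1.png

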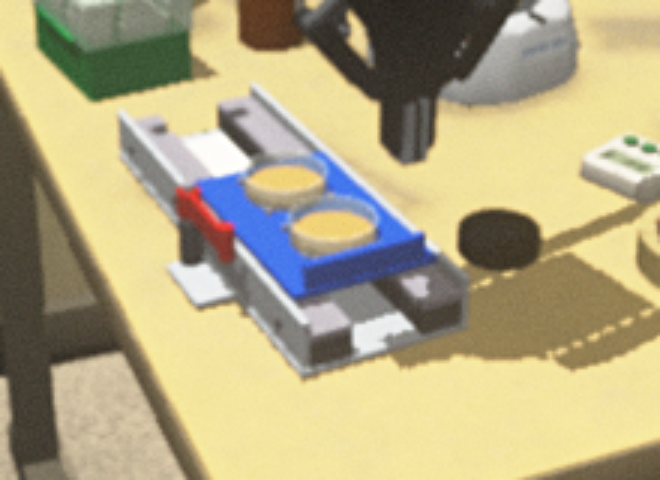

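The fingers hang above and just behind the lip: fingertips at (408,155), lip at about (365,255). The scene is unchanged, so I descend and approach.

apply_moves(
  moves=[
    {"jaw": 0, "offset": [0, 2, 20], "rot": [0, 0, 0]},
    {"jaw": 0, "offset": [0, 0, 25], "rot": [0, 0, 0]},
    {"jaw": 0, "offset": [0, 0, 15], "rot": [0, 0, 0]},
    {"jaw": 0, "offset": [-5, 0, 0], "rot": [0, 0, 0]},
    {"jaw": 0, "offset": [-5, 0, 0], "rot": [0, 0, 0]},
  ],
)

```text
time_s: 4.08
eef_pos: [0.5112, 0.2222, 0.0423]
eef_rot: [0.0, 0.677, 0.736, 0.0]
wrist_force: [0.5, 0.6, -0.3]
opening: 0.001
grasp_force: 0.0
```

apply_moves(
  moves=[
    {"jaw": 0, "offset": [-4, 0, 0], "rot": [0, 0, 0]},
    {"jaw": 0, "offset": [-4, 0, 0], "rot": [0, 0, 0]},
    {"jaw": 0, "offset": [-4, 0, 0], "rot": [0, 0, 0]},
    {"jaw": 0, "offset": [-4, 0, 0], "rot": [0, 0, 0]},
    {"jaw": 0, "offset": [-4, 0, 0], "rot": [0, 0, 0]},
  ],
)

```text
time_s: 4.7
eef_pos: [0.5124, 0.2018, 0.0415]
eef_rot: [0.0, 0.677, 0.736, -0.0]
wrist_force: [-0.6, 0.4, 0.4]
opening: -0.004
grasp_force: 0.0
```

apply_moves(
  moves=[
    {"jaw": 0, "offset": [-4, 0, 0], "rot": [0, 0, 0]},
    {"jaw": 0, "offset": [-4, 0, 0], "rot": [0, 0, 0]},
    {"jaw": 0, "offset": [-4, 0, 0], "rot": [0, 0, 0]},
    {"jaw": 0, "offset": [-4, 0, 0], "rot": [0, 0, 0]},
    {"jaw": 0, "offset": [-4, 0, 0], "rot": [0, 0, 0]},
  ],
)

```text
time_s: 5.32
eef_pos: [0.5141, 0.1819, 0.0415]
eef_rot: [0.0, 0.677, 0.736, -0.0]
wrist_force: [0.1, 0.3, -0.0]
opening: 0.0
grasp_force: 0.0
```

```bash
python3 st.py -18 0 42; python3 - <<'E'
from fit import *
for c in("scene","top"):
    im,d=look(c); cv2.imwrite(f"pics/{c}2.png",cv2.resize(im[120:350,130:400,::-1],None,fx=2.5,fy=2.5)); fit(im,d,c)
E
```

```text
5.325 world [0.5141 0.1819 0.0415] dock [-109.2    1.1   41.5] toolx [-0.084  0.996 -0.   ] F [ 0.13  0.32 -0.01] op 0.00035376917325776424
to [-18.0, 0.0, 42.0] tool mm [-91.2  -1.3  -0.5]
blue 642 c [517.6 125.6] s [ 95.6 147.8] a 4.85 mean [0.5432 0.1347 0.0427] z [0.0404 0.0427 0.0449]
lip 116 c [512.7 195.2] s [77.8  9.1] a 5.86 mean [0.519  0.1972 0.0582] z [0.0524 0.0588 0.0609]
red 162 c [585.  126.2] s [12.3 65. ] a 3.54 mean [0.5856 0.1274 0.0567] z [0.0461 0.0574 0.0672]
redtop 18 c [584.4 146.4] s [ 5.6 22.7] a 12.7 mean [0.5831 0.1532 0.0652] z [0.0624 0.0657 0.0677]
dockhi 568 c [530.2  74.1] s [129.5 304.4] a 4.79 mean [0.5376 0.1355 0.0393] z [0.0343 0.0397 0.0422]
dockany 3859 c [499.   71.8] s [188.1 306.3] a 5.06 mean [0.5298 0.1164 0.0339] z [0.0126 0.033  0.0492]
blue 1547 c [519.  122.1] s [ 97.5 149.4] a 4.86 mean [0.5168 0.1159 0.0422] z [0.0389 0.0422 0.0457]
lip 9 c [505.9 171.2] s [20.1 73.4] a 75.79 mean [0.4846 0.1838 0.0711] z [0.0501 0.0582 0.1247]
red 73 c [585.4 121. ] s [14.  70.1] a 1.11 mean [0.5843 0.1196 0.0607] z [0.0554 0.0603 0.0674]
redtop 23 c [585.1 121.6] s [ 8.2 68.8] a 5.17 mean [0.5838 0.1355 0.0643] z [0.0621 0.0632 0.0681]
dockhi 688 c [525.3  72.3] s [117.4 298.9] a 4.85 mean [0.521  0.0663 0.0395] z [0.0347 0.0397 0.0423]
dockany 4800 c [497.3  70.1] s [184.8 299.4] a 4.7 mean [0.5207 0.0677 0.0372] z [0.0126 0.0405 0.049 ]
```

View pics/scene2.png

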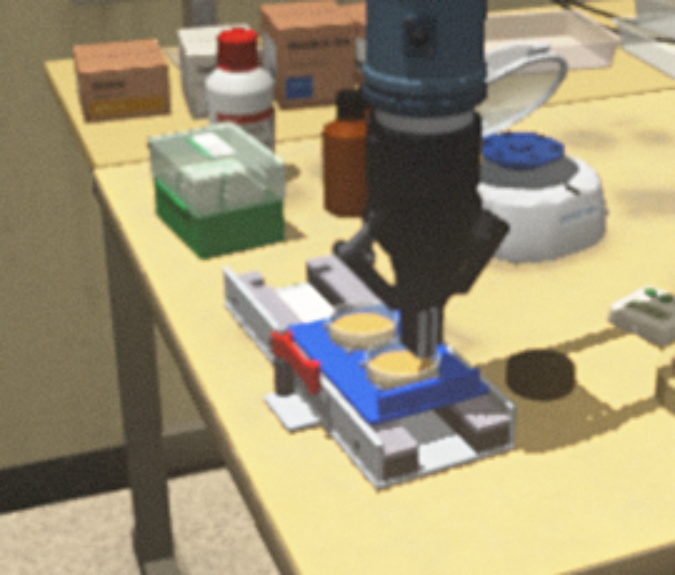

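```bash
python3 - <<'E'
from h import *
o=ctrl.get_obs(); e=o["eef_pos"]
for c in("scene","top"):
    p=ctrl.camera_params(c);T=np.linalg.inv(np.array(p["cam_to_world"]))
    q=np.array([e,e+[0,0,.03],[.5123,.1972,.059]]); 
    print(c,cv2.projectPoints(q,cv2.Rodrigues(T[:3,:3])[0],T[:3,3],np.array(p["K"]),np.array(p["dist"]))[0][:,0].round(1))
    im,d=look(c);P,px=pts(c,d,np.ones(d.shape,bool))
    m=(P[:,0]>.4)&(P[:,0]<.62)&(P[:,1]>.05)&(P[:,1]<.3)&(P[:,2]>.064)&(P[:,2]<.12)
    V=im[px[:,1],px[:,0]].max(1)
    for a in np.arange(.064,.12,.008):
        k=m&(P[:,2]>=a)&(P[:,2]<a+.008)&(V<110)
        if k.sum(): print(round(a,3),k.sum(),P[k].min(0).round(3),P[k].mean(0).round(3),P[k].max(0).round(3))
im,d=look("scene"); cv2.imwrite("pics/z3.png",cv2.resize(im[235:325,220:350,::-1],None,fx=6,fy=6,interpolation=2))
E
```

```text
scene [[296.3 277.5]
 [296.5 262.8]
 [300.9 273. ]]
0.072 7 [0.507 0.189 0.077] [0.512 0.192 0.079] [0.518 0.193 0.08 ]
0.08 48 [0.499 0.178 0.08 ] [0.514 0.19  0.084] [0.525 0.195 0.088]
0.088 69 [0.499 0.178 0.088] [0.515 0.19  0.092] [0.526 0.195 0.096]
0.096 65 [0.499 0.177 0.096] [0.515 0.19  0.1  ] [0.526 0.196 0.104]
0.104 74 [0.499 0.179 0.104] [0.516 0.19  0.108] [0.527 0.195 0.112]
0.112 56 [0.491 0.186 0.112] [0.513 0.192 0.116] [0.529 0.196 0.12 ]
top [[173.4 188.4]
 [169.7 187. ]
 [164.5 188.6]]
0.072 1 [0.52  0.172 0.079] [0.52  0.172 0.079] [0.52  0.172 0.079]
0.08 6 [0.501 0.17  0.081] [0.511 0.171 0.084] [0.517 0.174 0.088]
0.088 14 [0.503 0.17  0.089] [0.512 0.173 0.091] [0.525 0.176 0.095]
0.096 10 [0.5   0.17  0.097] [0.507 0.173 0.099] [0.518 0.177 0.103]
0.104 8 [0.508 0.171 0.104] [0.514 0.172 0.107] [0.519 0.174 0.111]
0.112 10 [0.496 0.169 0.112] [0.51  0.171 0.116] [0.523 0.174 0.12 ]
```

View pics/z3.png

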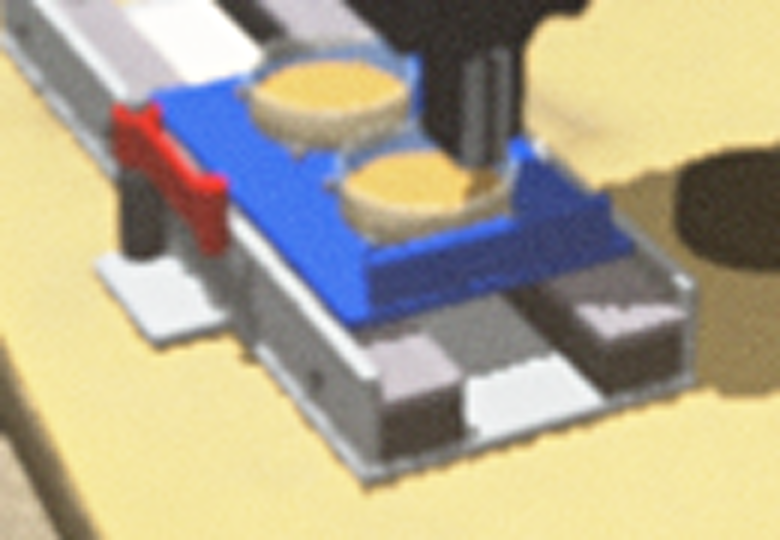

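The picture shows the shut fingertips ending at about z = 0.077 (crop pixel (485,160)), above the dishes. The reported TCP is about 35 mm lower, and nothing has been touched. I'll back off behind the lip and check the tip height again.

apply_moves(
  moves=[
    {"jaw": 0, "offset": [6, -1, 0], "rot": [0, 0, 0]},
    {"jaw": 0, "offset": [12, 0, 0], "rot": [0, 0, 0]},
    {"jaw": 0, "offset": [15, 0, 0], "rot": [0, 0, 0]},
    {"jaw": 0, "offset": [12, 0, 0], "rot": [0, 0, 0]},
    {"jaw": 0, "offset": [0, 0, 0], "rot": [0, 0, 0]},
  ],
)

```text
time_s: 6.2
eef_pos: [0.509, 0.2282, 0.0415]
eef_rot: [-0.0, 0.676, 0.737, 0.0]
wrist_force: [-0.5, 0.0, -0.1]
opening: 0.001
grasp_force: 0.0
```

apply_moves(
  moves=[
    {"jaw": 0, "offset": [0, 0, 8], "rot": [0, 0, 0]},
    {"jaw": 0, "offset": [0, 0, 8], "rot": [0, 0, 0]},
    {"jaw": 0, "offset": [0, 0, 4], "rot": [0, 0, 0]},
    {"jaw": 0, "offset": [0, 0, 0], "rot": [0, 0, 0]},
    {"jaw": 0, "offset": [0, 0, 0], "rot": [0, 0, 0]},
  ],
)

```text
time_s: 6.82
eef_pos: [0.5095, 0.2269, 0.0216]
eef_rot: [0.0, 0.677, 0.736, 0.0]
wrist_force: [0.0, 0.6, 0.4]
opening: 0.001
grasp_force: 0.0
```

```bash
cat > tip.py <<'E'
from st import *
def tip(cam="scene"):
    o,_=st(); e=np.array(o["eef_pos"]); im,d=look(cam);P,px=pts(cam,d,np.ones(d.shape,bool)); V=im[px[:,1],px[:,0]].max(1)
    m=(abs(P[:,0]-e[0])<.025)&(abs(P[:,1]-e[1])<.025)&(V<110)
    for a in np.arange(.0,.10,.006):
        k=m&(P[:,2]>=a)&(P[:,2]<a+.006)
        if k.sum()>2: print(cam,round(a,3),k.sum(),"x",P[k,0].min().round(3),P[k,0].max().round(3),"y",P[k,1].min().round(3),P[k,1].max().round(3))
    return im,d
E
python3 - <<'E'
from tip import *
print(ctrl.pinch_z); im,d=tip(); tip("top")
cv2.imwrite("pics/z4.png",cv2.resize(im[235:325,220:350,::-1],None,fx=6,fy=6,interpolation=2))
E
```

```text
0.0187
6.825 world [0.5095 0.2269 0.0216] dock [-154.4    0.3   21.6] toolx [-0.084  0.996  0.   ] F [0.02 0.63 0.4 ] op 0.0012364112008797293
scene 0.006 17 x 0.485 0.534 y 0.203 0.226
scene 0.012 21 x 0.485 0.534 y 0.203 0.225
scene 0.018 18 x 0.485 0.534 y 0.202 0.226
scene 0.024 20 x 0.485 0.534 y 0.202 0.227
scene 0.03 5 x 0.485 0.486 y 0.205 0.219
scene 0.054 13 x 0.502 0.515 y 0.23 0.238
scene 0.06 29 x 0.495 0.52 y 0.223 0.24
scene 0.066 58 x 0.493 0.522 y 0.22 0.241
scene 0.072 54 x 0.493 0.522 y 0.223 0.242
scene 0.078 57 x 0.493 0.522 y 0.223 0.24
scene 0.084 54 x 0.494 0.522 y 0.224 0.24
scene 0.09 43 x 0.496 0.522 y 0.226 0.241
scene 0.096 50 x 0.487 0.53 y 0.23 0.242
6.875 world [0.5096 0.2269 0.0217] dock [-154.4    0.4   21.7] toolx [-0.084  0.996  0.   ] F [ 0.14 -0.17 -1.12] op 0.0036363364591080983
top 0.0 25 x 0.487 0.533 y 0.222 0.247
top 0.006 22 x 0.493 0.534 y 0.211 0.224
top 0.012 3 x 0.533 0.533 y 0.212 0.218
top 0.018 3 x 0.533 0.533 y 0.22 0.224
top 0.024 7 x 0.487 0.534 y 0.207 0.221
top 0.03 5 x 0.486 0.534 y 0.204 0.214
top 0.06 5 x 0.498 0.521 y 0.215 0.222
top 0.066 12 x 0.495 0.522 y 0.216 0.227
top 0.072 8 x 0.497 0.515 y 0.216 0.22
top 0.078 9 x 0.497 0.514 y 0.216 0.219
top 0.084 5 x 0.496 0.516 y 0.216 0.219
top 0.09 8 x 0.495 0.515 y 0.215 0.223
top 0.096 14 x 0.488 0.523 y 0.214 0.219
```

View pics/z4.png

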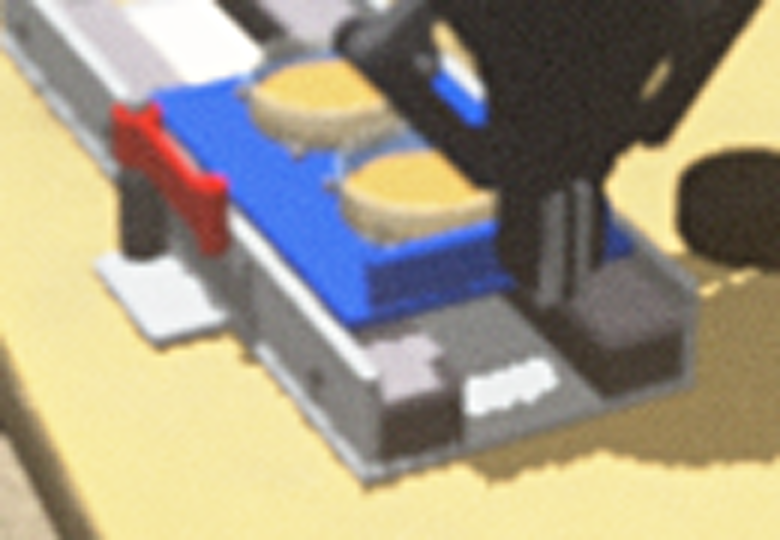

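The fingertips are now behind the lip at z ≈ 0.056 (tip at (565,300), lip just ahead), which confirms the +35 mm tip offset. I go down 17 mm more and push.

apply_moves(
  moves=[
    {"jaw": 0, "offset": [0, 0, 8], "rot": [0, 0, 0]},
    {"jaw": 0, "offset": [0, 0, 9], "rot": [0, 0, 0]},
    {"jaw": 0, "offset": [-4, 0, 0], "rot": [0, 0, 0]},
    {"jaw": 0, "offset": [-4, 0, 0], "rot": [0, 0, 0]},
    {"jaw": 0, "offset": [-4, 0, 0], "rot": [0, 0, 0]},
  ],
)

```text
time_s: 7.55
eef_pos: [0.5106, 0.2147, 0.0047]
eef_rot: [0.0, 0.677, 0.736, 0.0]
wrist_force: [0.3, -0.1, -0.5]
opening: 0.004
grasp_force: 0.0
```

apply_moves(
  moves=[
    {"jaw": 0, "offset": [-3, 0, 0], "rot": [0, 0, 0]},
    {"jaw": 0, "offset": [-3, 0, 0], "rot": [0, 0, 0]},
    {"jaw": 0, "offset": [-3, 0, 0], "rot": [0, 0, 0]},
    {"jaw": 0, "offset": [-3, 0, 0], "rot": [0, 0, 0]},
    {"jaw": 0, "offset": [-3, 0, 0], "rot": [0, 0, 0]},
  ],
)

```text
time_s: 8.18
eef_pos: [0.5117, 0.2002, 0.0046]
eef_rot: [-0.0, 0.677, 0.736, 0.0]
wrist_force: [-0.4, 2.5, 1.4]
opening: 0.005
grasp_force: 1.4
```

```bash
python3 - <<'E'
from fit import *
from tip import *
im,d=tip(); fit(im,d,"scene")
im,d=look("top"); fit(im,d,"top")
E
```

```text
8.175 world [0.5117 0.2002 0.0046] dock [-127.6    0.2    4.6] toolx [-0.084  0.996  0.   ] F [-0.38  2.54  1.36] op 0.005125535008122795
scene 0.006 19 x 0.487 0.536 y 0.176 0.225
scene 0.012 25 x 0.487 0.536 y 0.178 0.225
scene 0.018 20 x 0.487 0.533 y 0.18 0.225
scene 0.024 17 x 0.487 0.536 y 0.182 0.224
scene 0.036 13 x 0.504 0.531 y 0.188 0.209
scene 0.042 40 x 0.498 0.536 y 0.188 0.213
scene 0.048 66 x 0.487 0.536 y 0.189 0.214
scene 0.054 53 x 0.495 0.529 y 0.191 0.214
scene 0.06 53 x 0.495 0.524 y 0.196 0.213
scene 0.066 53 x 0.495 0.524 y 0.196 0.213
scene 0.072 49 x 0.496 0.524 y 0.198 0.215
scene 0.078 38 x 0.491 0.527 y 0.206 0.214
scene 0.084 82 x 0.487 0.535 y 0.196 0.216
scene 0.09 108 x 0.487 0.535 y 0.192 0.219
scene 0.096 49 x 0.495 0.537 y 0.193 0.217
blue 588 c [518.4 118.8] s [ 95.  147.5] a 4.85 mean [0.5458 0.1217 0.0429] z [0.0406 0.0429 0.0455]
lip 69 c [520.2 171.5] s [73.8 66.8] a 22.88 mean [0.5183 0.1895 0.0646] z [0.0509 0.0581 0.1276]
red 164 c [584.2 125.8] s [12.6 66.4] a 3.52 mean [0.5855 0.1269 0.0564] z [0.0456 0.0565 0.0663]
redtop 19 c [588.1 126
[... 190 characters left out ...]
3589 c [498.2  73.1] s [187.7 304.9] a 4.57 mean [0.5313 0.1107 0.0328] z [0.0125 0.0319 0.0487]
blue 1606 c [519.6 113.9] s [ 97.5 149.2] a 4.96 mean [0.518  0.1107 0.0421] z [0.0386 0.0422 0.0455]
lip 82 c [512.2 185.3] s [75.8  5.2] a 5.1 mean [0.5112 0.1851 0.0591] z [0.0551 0.0591 0.0618]
red 74 c [584.  119.6] s [13.3 71.2] a 4.51 mean [0.5843 0.119  0.0606] z [0.0559 0.0602 0.0674]
redtop 16 c [582.4 128.3] s [54.3  7.2] a 88.63 mean [0.5829 0.1435 0.0649] z [0.0621 0.0647 0.0678]
dockhi 697 c [527.   67.7] s [120.  289.5] a 4.82 mean [0.5201 0.0671 0.0395] z [0.0348 0.0398 0.0423]
dockany 4901 c [497.4  69.5] s [185.  298.4] a 4.68 mean [0.5211 0.0679 0.0371] z [0.0126 0.0405 0.0487]
```

apply_moves(
  moves=[
    {"jaw": 0, "offset": [-4, 0, 0], "rot": [0, 0, 0]},
    {"jaw": 0, "offset": [-4, 0, 0], "rot": [0, 0, 0]},
    {"jaw": 0, "offset": [-4, 0, 0], "rot": [0, 0, 0]},
    {"jaw": 0, "offset": [-4, 0, 0], "rot": [0, 0, 0]},
    {"jaw": 0, "offset": [-4, 0, 0], "rot": [0, 0, 0]},
  ],
)

```text
time_s: 8.9
eef_pos: [0.5134, 0.1799, 0.0046]
eef_rot: [0.0, 0.677, 0.736, 0.0]
wrist_force: [-0.9, 3.2, 2.8]
opening: 0.002
grasp_force: 1.7
```

apply_moves(
  moves=[
    {"jaw": 0, "offset": [-4, 0, 0], "rot": [0, 0, 0]},
    {"jaw": 0, "offset": [-4, 0, 0], "rot": [0, 0, 0]},
    {"jaw": 0, "offset": [-4, 0, 0], "rot": [0, 0, 0]},
    {"jaw": 0, "offset": [-4, 0, 0], "rot": [0, 0, 0]},
    {"jaw": 0, "offset": [-4, 0, 0], "rot": [0, 0, 0]},
  ],
)

```text
time_s: 9.52
eef_pos: [0.515, 0.16, 0.0045]
eef_rot: [0.0, 0.677, 0.736, 0.0]
wrist_force: [-0.3, 4.2, 3.8]
opening: 0.0
grasp_force: 1.9
```

apply_moves(
  moves=[
    {"jaw": 0, "offset": [-4, 0, 0], "rot": [0, 0, 0]},
    {"jaw": 0, "offset": [-4, 0, 0], "rot": [0, 0, 0]},
    {"jaw": 0, "offset": [-4, 0, 0], "rot": [0, 0, 0]},
    {"jaw": 0, "offset": [-4, 0, 0], "rot": [0, 0, 0]},
    {"jaw": 0, "offset": [-4, 0, 0], "rot": [0, 0, 0]},
  ],
)

```text
time_s: 10.15
eef_pos: [0.5166, 0.14, 0.0045]
eef_rot: [-0.0, 0.677, 0.736, 0.0]
wrist_force: [-0.4, 3.7, 3.1]
opening: -0.003
grasp_force: 1.9
```

apply_moves(
  moves=[
    {"jaw": 0, "offset": [-4, 0, 0], "rot": [0, 0, 0]},
    {"jaw": 0, "offset": [-4, 0, 0], "rot": [0, 0, 0]},
    {"jaw": 0, "offset": [-4, 0, 0], "rot": [0, 0, 0]},
    {"jaw": 0, "offset": [-4, 0, 0], "rot": [0, 0, 0]},
    {"jaw": 0, "offset": [-4, 0, 0], "rot": [0, 0, 0]},
  ],
)

```text
time_s: 10.78
eef_pos: [0.5183, 0.1201, 0.0045]
eef_rot: [-0.0, 0.677, 0.736, -0.0]
wrist_force: [-0.2, 3.9, 2.3]
opening: -0.002
grasp_force: 1.9
```

```bash
python3 st.py -18 0 5; python3 - <<'E'
from fit import *
im,d=look("top"); fit(im,d,"top")
E
```

```text
10.775 world [0.5183 0.1201 0.0045] dock [-47.2   0.2   4.5] toolx [-0.084  0.996  0.   ] F [-0.23  3.92  2.34] op -0.001663722680937794
to [-18.0, 0.0, 5.0] tool mm [-29.2  -0.2  -0.5]
blue 1612 c [526.3  33.9] s [ 97.5 147.5] a 4.62 mean [0.5245 0.0317 0.0422] z [0.0385 0.0422 0.046 ]
lip 72 c [518.8  94.8] s [77.6 25.5] a 2.63 mean [0.5117 0.1024 0.0659] z [0.0513 0.0586 0.1727]
red 34 c [567.2  76.7] s [78.1 21.8] a 47.12 mean [0.584  0.0948 0.0676] z [0.0571 0.0592 0.1547]
redtop 4 c [562.8  72.9] s [68.8 11.5] a 39.45 mean [0.5751 0.0831 0.1302] z [0.0622 0.0627 0.3169]
dockhi 508 c [525.4  72.1] s [117.3 298.8] a 4.72 mean [0.5234 0.0216 0.0396] z [0.0349 0.0398 0.0423]
dockany 3619 c [512.3  68.8] s [172.  318.4] a 22.02 mean [0.5234 0.0233 0.04  ] z [0.0143 0.0419 0.049 ]
```

apply_moves(
  moves=[
    {"jaw": 0, "offset": [-4, 0, 0], "rot": [0, 0, 0]},
    {"jaw": 0, "offset": [-4, 0, 0], "rot": [0, 0, 0]},
    {"jaw": 0, "offset": [-4, 0, 0], "rot": [0, 0, 0]},
    {"jaw": 0, "offset": [-4, 0, 0], "rot": [0, 0, 0]},
    {"jaw": 0, "offset": [-3, 0, 0], "rot": [0, 0, 0]},
  ],
)

```text
time_s: 11.45
eef_pos: [0.5198, 0.1011, 0.0044]
eef_rot: [-0.0, 0.677, 0.736, -0.0]
wrist_force: [-0.5, 3.7, 2.1]
opening: 0.002
grasp_force: 1.5
```

apply_moves(
  moves=[
    {"jaw": 0, "offset": [-1, 0, 0], "rot": [0, 0, 0]},
    {"jaw": 0, "offset": [-1, 0, 0], "rot": [0, 0, 0]},
    {"jaw": 0, "offset": [-1, 0, 0], "rot": [0, 0, 0]},
    {"jaw": 0, "offset": [-1, 0, 0], "rot": [0, 0, 0]},
    {"jaw": 0, "offset": [-1, 0, 0], "rot": [0, 0, 0]},
  ],
)

```text
time_s: 12.08
eef_pos: [0.5202, 0.0964, 0.0044]
eef_rot: [-0.0, 0.677, 0.736, -0.0]
wrist_force: [-0.5, 2.7, 1.3]
opening: -0.002
grasp_force: 1.3
```

```bash
python3 st.py -18 0 5; python3 - <<'E'
from fit import *
im,d=look("top"); fit(im,d,"top")
E
```

```text
12.075 world [0.5202 0.0964 0.0044] dock [-23.5   0.1   4.4] toolx [-0.084  0.996 -0.   ] F [-0.49  2.69  1.34] op -0.0018435016622982995
to [-18.0, 0.0, 5.0] tool mm [-5.5 -0.1 -0.6]
blue 1582 c [528.7   9.6] s [ 97.6 147.4] a 4.94 mean [0.5262 0.0073 0.0422] z [0.0385 0.0422 0.0459]
lip 64 c [513.1  57.4] s [40.5 67.9] a 26.35 mean [0.5038 0.0706 0.1012] z [0.0512 0.0587 0.3383]
red 0
redtop 0
dockhi 486 c [521.9  72.1] s [110.9 299.1] a 4.93 mean [0.5175 0.0231 0.0396] z [0.0356 0.0398 0.0423]
dockany 3402 c [508.8  67.4] s [162.1 317.6] a 21.44 mean [0.5202 0.0209 0.041 ] z [0.0271 0.0421 0.049 ]
```

apply_moves(
  moves=[
    {"jaw": 0, "offset": [-0.8, 0, 0], "rot": [0, 0, 0]},
    {"jaw": 0, "offset": [-0.8, 0, 0], "rot": [0, 0, 0]},
    {"jaw": 0, "offset": [-0.8, 0, 0], "rot": [0, 0, 0]},
    {"jaw": 0, "offset": [-0.6, 0, 0], "rot": [0, 0, 0]},
    {"jaw": 0, "offset": [0, 0, 0], "rot": [0, 0, 0]},
  ],
)

```text
time_s: 12.75
eef_pos: [0.5207, 0.093, 0.0045]
eef_rot: [0.0, 0.677, 0.736, -0.0]
wrist_force: [0.5, -0.6, 0.1]
opening: -0.002
grasp_force: 0.0
```

```bash
cat > bz.py <<'E'
from fit import *
from st import *
import io,contextlib
st()
im,d=look("top")
with contextlib.redirect_stdout(io.StringIO()): b=fit(im,d,"top")["blue"]
c,s,a=cv2.minAreaRect((b[:,:2]*1000).astype(np.float32)); A=np.c_[b[:,:2]-b[:,:2].mean(0),np.ones(len(b))]
co=np.linalg.lstsq(A,b[:,2],rcond=None)[0]
print("board c",c,s,"z",np.median(b[:,2]).round(4),"tilt",co[:2].round(4))
E
python3 bz.py
```

```text
12.75 world [0.5207 0.093  0.0045] dock [-20.1   0.4   4.5] toolx [-0.084  0.996 -0.001] F [ 0.45 -0.62  0.08] op -0.001514503060462404
board c (528.5763549804688, 6.163673400878906) (97.07562255859375, 147.2604522705078) z 0.0371 tilt [-0.0044  0.0014]
```

The board has dropped: top at z = 0.037, level, force gone. I back off, rise, and go round to the outer side of the keeper post.

apply_moves(
  moves=[
    {"jaw": 0, "offset": [5, 0, 0], "rot": [0, 0, 0]},
    {"jaw": 0, "offset": [10, 0, 0], "rot": [0, 0, 0]},
    {"jaw": 0, "offset": [10, 0, -20], "rot": [0, 0, 0]},
    {"jaw": 0, "offset": [5, 0, -30], "rot": [0, 0, 0]},
    {"jaw": 0, "offset": [12, 20, 0], "rot": [0, 0, 0]},
  ],
)

```text
time_s: 13.42
eef_pos: [0.5382, 0.1379, 0.057]
eef_rot: [0.001, 0.677, 0.736, 0.001]
wrist_force: [0.7, -0.1, 0.9]
opening: -0.003
grasp_force: 0.0
```

apply_moves(
  moves=[
    {"jaw": 0, "offset": [10, 40, 0], "rot": [0, 0, 0]},
    {"jaw": 0, "offset": [0, 40, 0], "rot": [0, 0, 0]},
    {"jaw": 0, "offset": [0, 5, 0], "rot": [0, 0, 0]},
    {"jaw": 0, "offset": [0, 0, 0], "rot": [0, 0, 0]},
    {"jaw": 0, "offset": [0, 0, 0], "rot": [0, 0, 0]},
  ],
)

```text
time_s: 14.05
eef_pos: [0.6194, 0.1543, 0.0541]
eef_rot: [-0.001, 0.677, 0.736, -0.001]
wrist_force: [-0.2, 0.3, -1.0]
opening: 0.002
grasp_force: 0.0
```

```bash
python3 bz.py; python3 - <<'E'
from tip import *
from fit import fit
im,d=tip(); f=fit(im,d,"scene"); r=f["redtop"]; print([D(p) for p in r[::4]])
cv2.imwrite("pics/z5.png",cv2.resize(im[200:320,200:350,::-1],None,fx=4,fy=4,interpolation=2))
E
```

```text
14.05 world [0.6194 0.1543 0.0541] dock [-72.9 103.8  54.1] toolx [-0.084  0.996  0.   ] F [-0.23  0.29 -0.98] op 0.002161746856821145
board c (528.30126953125, 6.285064697265625) (96.54281616210938, 147.46482849121094) z 0.0372 tilt [-0.0011  0.001 ]
14.1 world [0.6196 0.1542 0.0543] dock [-72.8 104.   54.3] toolx [-0.084  0.996  0.   ] F [ 0.35 -0.77 -0.02] op 0.0012158399604389942
scene 0.09 26 x 0.607 0.626 y 0.158 0.167
scene 0.096 35 x 0.604 0.63 y 0.159 0.167
blue 374 c [525.3  11. ] s [ 96.2 147.5] a 4.88 mean [0.5255 0.0336 0.0388] z [0.0353 0.0382 0.0493]
lip 80 c [551.   97.6] s [161.7  44.9] a 34.82 mean [0.5297 0.0877 0.0584] z [0.0502 0.0534 0.1145]
red 137 c [584.3 127.5] s [ 9.8 63.7] a 5.42 mean [0.5849 0.1302 0.0561] z [0.0458 0.0566 0.0662]
redtop 21 c [584.2 129.4] s [ 8.9 59.1] a 4.54 mean [0.5831 0.1526 0.0645] z [0.0621 0.0646 0.0673]
dockhi 770 c [529.8  74.5] s [129.4 301.9] a 4.72 mean [0.5085 0.1033 0.0391] z [0.0344 0.0397 0.0423]
dockany 3813 c [498.4  73.8] s [186.1 304.1] a 4.06 mean [0.5145 0.1234 0.032 ] z [0.0127 0.0313 0.0486]
[array([-21.5,  62.1,  62.4]), array([-77.6,  66.5,  67.6]), array([-77.6,  68.5,  66.1]), array([-73.2,  70.5,  62.2]), array([-76.9,  64.4,  62.6]), array([-80.6,  66. ,  63. ])]
```

View pics/z5.png

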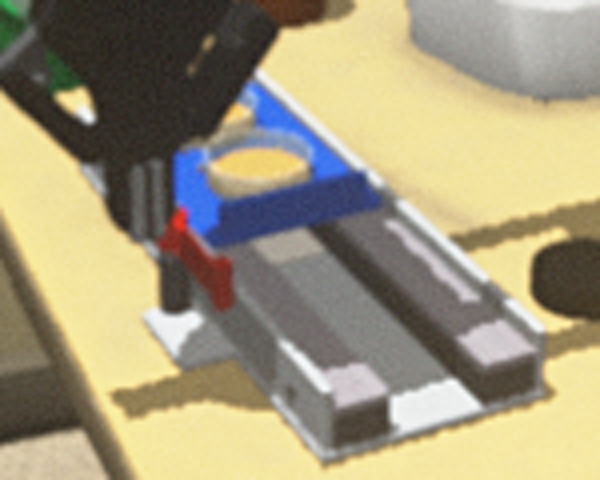

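Fingers are high on the outer side of the keeper. The red post is at (222,285) and the board sits level with its dishes in place. I descend and swing the keeper.

apply_moves(
  moves=[
    {"jaw": 0, "offset": [0, 0, 15], "rot": [0, 0, 0]},
    {"jaw": 0, "offset": [0, 0, 20], "rot": [0, 0, 0]},
    {"jaw": 0, "offset": [0, 0, 6], "rot": [0, 0, 0]},
    {"jaw": 0, "offset": [0, -8, 0], "rot": [0, 0, 0]},
    {"jaw": 0, "offset": [0, -6, 0], "rot": [0, 0, 0]},
  ],
)

```text
time_s: 14.78
eef_pos: [0.6064, 0.1529, 0.0136]
eef_rot: [0.0, 0.677, 0.736, -0.0]
wrist_force: [0.2, -0.3, 0.4]
opening: 0.001
grasp_force: 0.0
```

apply_moves(
  moves=[
    {"jaw": 0, "offset": [0, -5, 0], "rot": [0, 0, 0]},
    {"jaw": 0, "offset": [0, -5, 0], "rot": [0, 0, 0]},
    {"jaw": 0, "offset": [-1, -5, 0], "rot": [0, 0, 0]},
    {"jaw": 0, "offset": [-1, -5, 0], "rot": [0, 0, 0]},
    {"jaw": 0, "offset": [-1, -5, 0], "rot": [0, 0, 0]},
  ],
)

```text
time_s: 15.4
eef_pos: [0.582, 0.1477, 0.0136]
eef_rot: [0.0, 0.677, 0.736, 0.0]
wrist_force: [0.8, -0.4, 0.8]
opening: 0.001
grasp_force: 0.4
```

apply_moves(
  moves=[
    {"jaw": 0, "offset": [-1, -5, 0], "rot": [0, 0, 0]},
    {"jaw": 0, "offset": [-2, -5, 0], "rot": [0, 0, 0]},
    {"jaw": 0, "offset": [-2, -5, 0], "rot": [0, 0, 0]},
    {"jaw": 0, "offset": [-3, -5, 0], "rot": [0, 0, 0]},
    {"jaw": 0, "offset": [-3, -5, 0], "rot": [0, 0, 0]},
  ],
)

```text
time_s: 16.02
eef_pos: [0.5579, 0.1345, 0.0135]
eef_rot: [-0.0, 0.677, 0.736, 0.0]
wrist_force: [0.7, -0.6, -0.6]
opening: 0.005
grasp_force: 0.4
```

```bash
python3 bz.py; python3 - <<'E'
from tip import *
from fit import fit
im,d=look("scene"); f=fit(im,d,"scene"); r=f["redtop"]; print([D(p) for p in r[::3]])
im,d=look("top"); f=fit(im,d,"top"); r=f.get("redtop",[]); print([D(p) for p in r[::3]])
E
```

```text
16.025 world [0.5579 0.1345 0.0135] dock [-58.3  40.9  13.5] toolx [-0.084  0.996  0.   ] F [ 0.74 -0.62 -0.64] op 0.005398041032646962
board c (528.0784912109375, 10.657455444335938) (96.9337387084961, 156.2701873779297) z 0.0372 tilt [-0.0025  0.0021]
blue 285 c [542.3  26.4] s [ 72.9 168.1] a 42.73 mean [0.5414 0.0311 0.0394] z [0.0351 0.0383 0.0489]
lip 63 c [554.9 106. ] s [147.8  39.7] a 35.77 mean [0.5307 0.0978 0.0667] z [0.0502 0.0538 0.1293]
red 159 c [568.3 119.1] s [24.  69.7] a 52.32 mean [0.5744 0.1057 0.0541] z [0.0453 0.0542 0.067 ]
redtop 8 c [552.5 131.5] s [ 4.6 34.9] a 87.24 mean [0.5487 0.1321 0.0675] z [0.0636 0.0669 0.0722]
dockhi 688 c [529.9  75.6] s [129.3 302.9] a 4.47 mean [0.5284 0.1107 0.0389] z [0.0342 0.0393 0.0422]
dockany 3436 c [498.2  72.7] s [187.4 303.1] a 4.87 mean [0.5228 0.1292 0.0302] z [0.0128 0.0307 0.0454]
[array([-55.6,  19. ,  66.7]), array([-59.2,  20.7,  66.9]), array([-57.6,  18. ,  63.3])]
blue 1573 c [528.  11.] s [ 97. 156.] a 4.97 mean [0.5268 0.0049 0.0373] z [0.0338 0.0372 0.0412]
lip 83 c [520.7  77.6] s [78.5  5.7] a 5.69 mean [0.5213 0.0779 0.054 ] z [0.0504 0.0541 0.057 ]
red 69 c [563.1 105.7] s [14.3 69.2] a 59.67 mean [0.5656 0.1058 0.0598] z [0.0562 0.0596 0.0662]
redtop 7 c [556.5 114. ] s [ 5.5 49.5] a 60.08 mean [0.5472 0.1181 0.0648] z [0.0622 0.0648 0.0668]
dockhi 1071 c [529.   45.5] s [120. 245.] a 4.83 mean [0.5234 0.0151 0.0398] z [0.0346 0.0403 0.0424]
dockany 3898 c [498.5  45.6] s [185.5 251.2] a 3.84 mean [0.5218 0.0249 0.0369] z [0.0229 0.0376 0.0454]
[array([-21.7,  56.6,  62.1]), array([-49. ,  22.4,  66.1]), array([-49.9,  15.9,  64.8])]
```

apply_moves(
  moves=[
    {"jaw": 0, "offset": [6, 3, 0], "rot": [0, 0, 0]},
    {"jaw": 0, "offset": [19, 0, 0], "rot": [0, 0, 0]},
    {"jaw": 0, "offset": [0, -14, 0], "rot": [0, 0, 0]},
    {"jaw": 0, "offset": [0, -20, 0], "rot": [0, 0, 0]},
    {"jaw": 0, "offset": [-8, 0, 0], "rot": [0, 0, 0]},
  ],
)

```text
time_s: 16.8
eef_pos: [0.5236, 0.1497, 0.0129]
eef_rot: [-0.001, 0.676, 0.737, -0.001]
wrist_force: [0.8, -0.5, 0.7]
opening: 0.002
grasp_force: 0.0
```

apply_moves(
  moves=[
    {"jaw": 0, "offset": [-6, 0, 0], "rot": [0, 0, 0]},
    {"jaw": 0, "offset": [-5, 0, 0], "rot": [0, 0, 0]},
    {"jaw": 0, "offset": [-5, 0, 0], "rot": [0, 0, 0]},
    {"jaw": 0, "offset": [-5, 0, 0], "rot": [0, 0, 0]},
    {"jaw": 0, "offset": [-5, 0, 0], "rot": [0, 0, 0]},
  ],
)

```text
time_s: 17.42
eef_pos: [0.5203, 0.1257, 0.0123]
eef_rot: [-0.007, 0.677, 0.736, -0.004]
wrist_force: [-28.9, 13.8, 23.0]
opening: -0.003
grasp_force: 16.0
```

apply_moves(
  moves=[
    {"jaw": 0, "offset": [-4, 0, 0], "rot": [0, 0, 0]},
    {"jaw": 0, "offset": [-4, 0, 0], "rot": [0, 0, 0]},
    {"jaw": 0, "offset": [-3, 0, 0], "rot": [0, 0, 0]},
    {"jaw": 0, "offset": [-2, 0, 0], "rot": [0, 0, 0]},
    {"jaw": 0, "offset": [-1, 0, 0], "rot": [0, 0, 0]},
  ],
)

```text
time_s: 18.05
eef_pos: [0.5161, 0.1115, 0.0117]
eef_rot: [-0.011, 0.677, 0.736, -0.008]
wrist_force: [-42.8, 8.6, 35.7]
opening: -0.001
grasp_force: 22.2
```

```bash
python3 st.py -30 10 13; python3 - <<'E'
from fit import *
im,d=look("top"); fit(im,d,"top")
E
```

```text
18.05 world [0.5161 0.1115 0.0117] dock [-38.9  -2.6  11.7] toolx [-0.084  0.996  0.005] F [-42.78   8.65  35.69] op -0.001279337419625238
to [-30.0, 10.0, 13.0] tool mm [-8.9 12.6 -1.7]
blue 1588 c [528.2  10.3] s [ 96.7 155.5] a 4.99 mean [0.5268 0.005  0.0372] z [0.0336 0.0372 0.0413]
lip 86 c [520.6  77.6] s [78.4  5.7] a 5.05 mean [0.5212 0.0778 0.0537] z [0.0507 0.0537 0.0567]
red 52 c [560.3  88. ] s [66.2 21. ] a 6.05 mean [0.5694 0.0921 0.0644] z [0.0568 0.0599 0.1757]
redtop 5 c [559.1  87.8] s [63.7 21. ] a 6.05 mean [0.5468 0.0866 0.1098] z [0.0626 0.0638 0.1817]
dockhi 992 c [526.6  71. ] s [119.5 296.1] a 4.84 mean [0.5245 0.0112 0.0399] z [0.0351 0.0404 0.0425]
dockany 3544 c [508.2  66.5] s [162.6 317.3] a 21.95 mean [0.5227 0.0173 0.0375] z [0.0251 0.0379 0.0454]
```

High side force: the knuckle is probably wedging on the hinge side, so I back out straight away.

apply_moves(
  moves=[
    {"jaw": 0, "offset": [6, -6, -6], "rot": [0, 0, 0]},
    {"jaw": 0, "offset": [6, -4, -10], "rot": [0, 0, 0]},
    {"jaw": 0, "offset": [6, 0, -12], "rot": [0, 0, 0]},
    {"jaw": 0, "offset": [6, 0, -15], "rot": [0, 0, 0]},
    {"jaw": 0, "offset": [6, 0, -15], "rot": [0, 0, 0]},
  ],
)

```text
time_s: 18.73
eef_pos: [0.5176, 0.1386, 0.0731]
eef_rot: [0.0, 0.677, 0.736, 0.0]
wrist_force: [-0.4, -0.4, -0.9]
opening: 0.002
grasp_force: 0.0
```

```bash
python3 bz.py; python3 - <<'E'
from fit import *
from st import D
im,d=look("scene"); f=fit(im,d,"scene"); 
cv2.imwrite("pics/z6.png",cv2.resize(im[200:320,200:350,::-1],None,fx=4,fy=4,interpolation=2))
im,d=look("top"); f=fit(im,d,"top"); 
q=np.array([D(p) for p in f["red"]]);print(np.percentile(q,[0,10,50,90,100],axis=0))
E
```

```text
18.725 world [0.5176 0.1386 0.0731] dock [-65.7   1.   73.1] toolx [-0.084  0.996 -0.   ] F [-0.36 -0.36 -0.88] op 0.0018125501583582883
board c (528.093017578125, 9.945236206054688) (96.78941345214844, 154.87857055664062) z 0.0371 tilt [-0.0006  0.0028]
blue 479 c [525.7  11.6] s [ 94.4 146.6] a 4.76 mean [0.5331 0.0065 0.0383] z [0.0357 0.0381 0.0413]
lip 57 c [510.8  68.3] s [81.  55.3] a 48.89 mean [0.5025 0.0761 0.0532] z [0.0501 0.0536 0.0557]
red 257 c [558.2 100.3] s [10.8 70.2] a 85.06 mean [0.5574 0.0993 0.0542] z [0.0458 0.0542 0.065 ]
redtop 13 c [556.9 100.3] s [ 4.6 67.8] a 86.28 mean [0.5314 0.102  0.0646] z [0.0622 0.0643 0.0673]
dockhi 918 c [530.   75.7] s [129.9 300.7] a 4.89 mean [0.5229 0.0847 0.0392] z [0.0343 0.0397 0.0423]
dockany 4397 c [498.3  72.8] s [186.2 304.2] a 4.51 mean [0.5224 0.1026 0.0324] z [0.0129 0.0317 0.0484]
blue 1584 c [528.1  10. ] s [ 96.6 154.9] a 5.04 mean [0.5266 0.0048 0.0373] z [0.0336 0.0372 0.0409]
lip 83 c [520.4  77.6] s [78.5  5.6] a 5.11 mean [0.521  0.0778 0.054 ] z [0.0508 0.0543 0.0576]
red 73 c [558.4  92.8] s [13.5 69.9] a 85.92 mean [0.5579 0.0944 0.0611] z [0.058  0.0604 0.0673]
redtop 18 c [558.1  95.5] s [ 7.4 69.1] a 85.2 mean [0.534  0.0974 0.0654] z [0.0624 0.0656 0.0683]
dockhi 1098 c [528.1  56.3] s [120.  266.6] a 4.86 mean [0.5241 0.023  0.0398] z [0.0347 0.0402 0.0424]
dockany 4109 c [508.   53.8] s [173.3 286. ] a 15.66 mean [0.5226 0.0311 0.0367] z [0.0226 0.0376 0.0452]
[[-28.3    3.7   56.4 ]
 [-25.34   8.    58.2 ]
 [-18.6   37.7   60.4 ]
 [ -9.72  66.2   65.86]
 [ -5.7   72.5   68.8 ]]
```

View pics/z6.png

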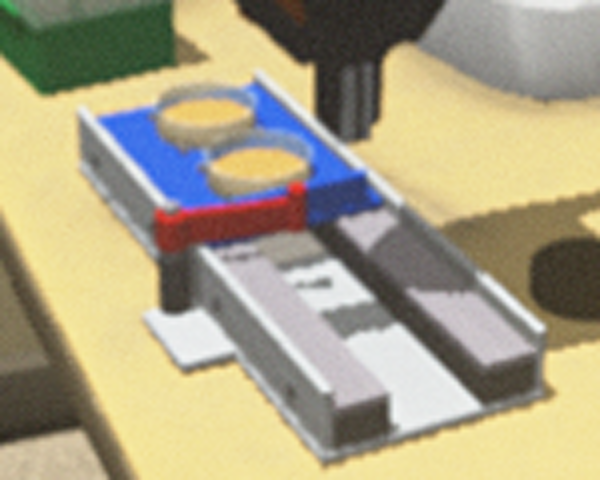

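The keeper is at about 79°, post near dock (-25,8), with the board and dishes undisturbed. I finish with a centred, slightly higher push in small steps.

apply_moves(
  moves=[
    {"jaw": 0, "offset": [0, 2, 15], "rot": [0, 0, 0]},
    {"jaw": 0, "offset": [0, 0, 20], "rot": [0, 0, 0]},
    {"jaw": 0, "offset": [0, 0, 18], "rot": [0, 0, 0]},
    {"jaw": 0, "offset": [-6, 0, 0], "rot": [0, 0, 0]},
    {"jaw": 0, "offset": [-6, 0, 0], "rot": [0, 0, 0]},
  ],
)

```text
time_s: 19.5
eef_pos: [0.5199, 0.126, 0.0184]
eef_rot: [-0.0, 0.677, 0.736, -0.0]
wrist_force: [2.1, -0.1, -0.4]
opening: -0.004
grasp_force: 0.0
```

apply_moves(
  moves=[
    {"jaw": 0, "offset": [-3, 0, 0], "rot": [0, 0, 0]},
    {"jaw": 0, "offset": [-3, 0, 0], "rot": [0, 0, 0]},
    {"jaw": 0, "offset": [-2, 0, 0], "rot": [0, 0, 0]},
    {"jaw": 0, "offset": [-2, 0, 0], "rot": [0, 0, 0]},
    {"jaw": 0, "offset": [-2, 0, 0], "rot": [0, 0, 0]},
  ],
)

```text
time_s: 20.12
eef_pos: [0.5207, 0.1145, 0.0185]
eef_rot: [-0.0, 0.677, 0.736, 0.0]
wrist_force: [-0.7, 0.9, -0.1]
opening: -0.004
grasp_force: 0.5
```

```bash
python3 st.py -30 4 20; python3 - <<'E'
from fit import *
from st import D
im,d=look("scene"); fit(im,d,"scene"); 
im,d=look("top"); f=fit(im,d,"top"); 
q=np.array([D(p) for p in f["red"]]);print(np.percentile(q,[0,10,50,90,100],axis=0))
E
```

```text
20.125 world [0.5207 0.1145 0.0185] dock [-41.5   2.2  18.5] toolx [-0.084  0.996  0.   ] F [-0.71  0.86 -0.13] op -0.0038650875877652272
to [-30.0, 4.0, 20.0] tool mm [-11.5   1.8  -1.5]
blue 347 c [525.8  11.7] s [ 96.3 145.2] a 4.3 mean [ 5.50e-01 -2.00e-04  3.83e-02] z [0.0361 0.0382 0.0429]
lip 25 c [530.7  88.2] s [88.3 43.2] a 38.06 mean [0.531  0.0971 0.0808] z [0.0507 0.0559 0.1253]
red 242 c [559.7  98.9] s [ 9.9 67.1] a 87.04 mean [0.5615 0.0987 0.0533] z [0.0447 0.0533 0.0609]
redtop 0
dockhi 794 c [529.8  75.8] s [129.3 301.5] a 5.02 mean [0.5301 0.0944 0.039 ] z [0.0343 0.0395 0.0424]
dockany 3937 c [498.   73.8] s [187.1 302.4] a 4.56 mean [0.5256 0.1118 0.0315] z [0.0129 0.0311 0.0475]
blue 1585 c [528.5  10. ] s [ 97.8 154.8] a 5.23 mean [0.5266 0.0051 0.0373] z [0.0337 0.0372 0.0412]
lip 85 c [520.2  77.8] s [78.1  5.3] a 5.52 mean [0.5209 0.0778 0.0537] z [0.0507 0.0536 0.057 ]
red 74 c [551.6  91.3] s [84.4 21.2] a 5.56 mean [0.5569 0.0933 0.0657] z [0.0556 0.0598 0.1855]
redtop 20 c [549.9  93.1] s [82.6 20.4] a 9.18 mean [0.539  0.0927 0.0835] z [0.062  0.0661 0.1866]
dockhi 1015 c [526.3  72.3] s [119.6 299.5] a 4.46 mean [0.5248 0.0112 0.04  ] z [0.0349 0.0404 0.0424]
dockany 3567 c [507.9  66.7] s [162.6 317.5] a 21.94 mean [0.5233 0.0164 0.0376] z [0.0257 0.038  0.0459]
[[-26.   -11.1   54.8 ]
 [-23.17   5.98  57.18]
 [-18.25  37.15  59.8 ]
 [ -8.84  64.94  67.51]
 [ -4.7   73.2  187.1 ]]
```

Contact is clean at 0.9 N, so I continue in small steps.

apply_moves(
  moves=[
    {"jaw": 0, "offset": [-1.5, 0, 0], "rot": [0, 0, 0]},
    {"jaw": 0, "offset": [-1.5, 0, 0], "rot": [0, 0, 0]},
    {"jaw": 0, "offset": [-1, 0, 0], "rot": [0, 0, 0]},
    {"jaw": 0, "offset": [-1, 0, 0], "rot": [0, 0, 0]},
    {"jaw": 0, "offset": [-1, 0, 0], "rot": [0, 0, 0]},
  ],
)

```text
time_s: 20.85
eef_pos: [0.5213, 0.1085, 0.0185]
eef_rot: [-0.0, 0.677, 0.736, -0.0]
wrist_force: [-0.9, -0.1, -0.8]
opening: -0.0
grasp_force: 0.4
```

apply_moves(
  moves=[
    {"jaw": 0, "offset": [-0.8, 0, 0], "rot": [0, 0, 0]},
    {"jaw": 0, "offset": [-0.8, 0, 0], "rot": [0, 0, 0]},
    {"jaw": 0, "offset": [-0.6, 0, 0], "rot": [0, 0, 0]},
    {"jaw": 0, "offset": [0, 0, 0], "rot": [0, 0, 0]},
    {"jaw": 0, "offset": [0, 0, 0], "rot": [0, 0, 0]},
  ],
)

```text
time_s: 21.48
eef_pos: [0.5217, 0.1063, 0.0186]
eef_rot: [0.0, 0.677, 0.736, 0.0]
wrist_force: [-0.3, 0.6, 0.9]
opening: 0.003
grasp_force: 0.1
```

apply_moves(
  moves=[
    {"jaw": 0, "offset": [-0.5, 0, 0], "rot": [0, 0, 0]},
    {"jaw": 0, "offset": [-0.5, 0, 0], "rot": [0, 0, 0]},
    {"jaw": 0, "offset": [-0.5, 0, 0], "rot": [0, 0, 0]},
    {"jaw": 0, "offset": [-0.5, 0, 0], "rot": [0, 0, 0]},
    {"jaw": 0, "offset": [0, 0, 0], "rot": [0, 0, 0]},
  ],
)

```text
time_s: 22.1
eef_pos: [0.5216, 0.1043, 0.0185]
eef_rot: [0.0, 0.677, 0.736, -0.0]
wrist_force: [-0.0, 1.1, 0.4]
opening: 0.0
grasp_force: 0.2
```

apply_moves(
  moves=[
    {"jaw": 0, "offset": [-0.5, 0, 0], "rot": [0, 0, 0]},
    {"jaw": 0, "offset": [-0.5, 0, 0], "rot": [0, 0, 0]},
    {"jaw": 0, "offset": [0, 0, 0], "rot": [0, 0, 0]},
    {"jaw": 0, "offset": [0, 0, 0], "rot": [0, 0, 0]},
    {"jaw": 0, "offset": [0, 0, 0], "rot": [0, 0, 0]},
  ],
)

```text
time_s: 22.72
eef_pos: [0.5218, 0.1033, 0.0185]
eef_rot: [0.0, 0.677, 0.736, -0.0]
wrist_force: [-0.1, 0.2, 0.7]
opening: 0.0
grasp_force: 0.2
```

```bash
python3 bz.py; python3 - <<'E'
from fit import *
from st import D
im,d=look("top"); f=fit(im,d,"top"); 
q=np.array([D(p) for p in f["red"]]);q=q[(q[:,2]<70)&(q[:,1]>0)]; k=(q[:,1]>15)&(q[:,1]<55);print(np.polyfit(q[k,1],q[k,0],1),np.percentile(q,[0,10,50,90,100],axis=0))
E
```

```text
22.725 world [0.5218 0.1033 0.0185] dock [-30.3   2.3  18.5] toolx [-0.084  0.996 -0.   ] F [-0.06  0.17  0.67] op 0.00010658080975223387
board c (528.0853881835938, 10.732406616210938) (96.90452575683594, 156.47763061523438) z 0.037 tilt [-0.0039  0.0024]
blue 1589 c [528.   10.8] s [ 97.3 155.9] a 4.47 mean [0.5267 0.0052 0.0372] z [0.0337 0.0371 0.0411]
lip 92 c [507.   22.2] s [141.2  74. ] a 76.47 mean [0.5207 0.0763 0.0537] z [0.0506 0.0536 0.0569]
red 67 c [543.7  75.6] s [95.  44.4] a 40.16 mean [0.5523 0.0826 0.0912] z [0.0579 0.0609 0.3502]
redtop 26 c [539.2  72.5] s [84.8 43.3] a 42.59 mean [0.53   0.0734 0.1406] z [0.0629 0.0685 0.3514]
dockhi 1013 c [526.7  72.4] s [119.8 299. ] a 4.86 mean [0.5231 0.0132 0.0399] z [0.0348 0.0403 0.0424]
dockany 3497 c [508.2  67.2] s [163.3 316.7] a 21.89 mean [0.5218 0.0177 0.0376] z [0.0268 0.0379 0.0452]
[ -0.0169837  -12.01904113] [[-15.     2.4   57.5 ]
 [-14.1    5.68  58.72]
 [-12.    40.1   60.2 ]
 [ -8.74  64.16  66.3 ]
 [ -5.4   72.3   68.7 ]]
```

apply_moves(
  moves=[
    {"jaw": 0, "offset": [-0.5, 0, 0], "rot": [0, 0, 0]},
    {"jaw": 0, "offset": [-0.5, 0, 0], "rot": [0, 0, 0]},
    {"jaw": 0, "offset": [0, 0, 0], "rot": [0, 0, 0]},
    {"jaw": 0, "offset": [0, 0, 0], "rot": [0, 0, 0]},
    {"jaw": 0, "offset": [0, 0, 0], "rot": [0, 0, 0]},
  ],
)

```text
time_s: 23.45
eef_pos: [0.5218, 0.1025, 0.0185]
eef_rot: [-0.0, 0.677, 0.736, 0.0]
wrist_force: [0.5, 3.5, 0.4]
opening: 0.001
grasp_force: 1.6
```

apply_moves(
  moves=[
    {"jaw": 0, "offset": [-0.5, 0, 0], "rot": [0, 0, 0]},
    {"jaw": 0, "offset": [-0.5, 0, 0], "rot": [0, 0, 0]},
    {"jaw": 0, "offset": [0, 0, 0], "rot": [0, 0, 0]},
    {"jaw": 0, "offset": [0, 0, 0], "rot": [0, 0, 0]},
    {"jaw": 0, "offset": [0, 0, 0], "rot": [0, 0, 0]},
  ],
)

```text
time_s: 24.08
eef_pos: [0.5217, 0.1022, 0.0185]
eef_rot: [-0.0, 0.677, 0.736, 0.0]
wrist_force: [-0.1, 7.3, 1.2]
opening: -0.0
grasp_force: 3.3
```

Force rose to 7 N with no travel, so the keeper is on its stop. I retreat back and up.

apply_moves(
  moves=[
    {"jaw": 0, "offset": [3, 0, 0], "rot": [0, 0, 0]},
    {"jaw": 0, "offset": [12, 0, 0], "rot": [0, 0, 0]},
    {"jaw": 0, "offset": [20, 0, 0], "rot": [0, 0, 0]},
    {"jaw": 0, "offset": [10, 0, -25], "rot": [0, 0, 0]},
    {"jaw": 0, "offset": [20, 0, -40], "rot": [0, 0, 0]},
  ],
)

```text
time_s: 24.7
eef_pos: [0.515, 0.1664, 0.0828]
eef_rot: [-0.001, 0.677, 0.736, -0.002]
wrist_force: [0.2, 0.5, 0.5]
opening: 0.004
grasp_force: 0.0
```

apply_moves(
  moves=[
    {"jaw": 0, "offset": [40, 0, -30], "rot": [0, 0, 0]},
    {"jaw": 0, "offset": [40, 0, 0], "rot": [0, 0, 0]},
    {"jaw": 0, "offset": [20, 0, 0], "rot": [0, 0, 0]},
    {"jaw": 0, "offset": [0, 0, 0], "rot": [0, 0, 0]},
    {"jaw": 0, "offset": [0, 0, 0], "rot": [0, 0, 0]},
  ],
)

```text
time_s: 25.32
eef_pos: [0.5078, 0.2649, 0.1128]
eef_rot: [-0.0, 0.677, 0.736, -0.001]
wrist_force: [0.1, 0.8, 0.5]
opening: 0.0
grasp_force: 0.0
```

```bash
python3 bz.py; python3 - <<'E'
from fit import *
from st import D
im,d=look("scene"); a=cv2.resize(im[200:320,200:350,::-1],None,fx=4,fy=4,interpolation=2)[:400]
im,d=look("top"); f=fit(im,d,"top"); b=cv2.resize(im[140:230,150:300,::-1],None,fx=4,fy=2.2,interpolation=2)
cv2.imwrite("pics/end.png",np.vstack([a,b]))
q=np.array([D(p) for p in f["red"]]);k=(q[:,1]>15)&(q[:,1]<58);print(np.polyfit(q[k,1],q[k,0],1),np.percentile(q,[0,50,100],axis=0))
E
```

```text
25.325 world [0.5078 0.2649 0.1128] dock [-192.4    1.7  112.8] toolx [-0.084  0.996 -0.001] F [0.14 0.8  0.48] op 6.731646014469431e-05
board c (528.1156005859375, 8.36639404296875) (96.45503234863281, 153.17721557617188) z 0.0372 tilt [-0.0025  0.0019]
blue 1590 c [528.2   8.5] s [ 96.7 153.4] a 4.97 mean [0.5268 0.0044 0.0373] z [0.0335 0.0373 0.0414]
lip 83 c [521.3  77.8] s [75.8  5.4] a 4.76 mean [0.5219 0.0777 0.054 ] z [0.0512 0.054  0.057 ]
red 70 c [558.5  89. ] s [70.6 12. ] a 4.83 mean [0.5577 0.0886 0.0612] z [0.057  0.0604 0.0685]
redtop 17 c [555.3  87.7] s [64.1  7.2] a 2.36 mean [0.5333 0.0863 0.0657] z [0.0622 0.0657 0.0694]
dockhi 1253 c [525.3  72.3] s [117.4 298.9] a 4.91 mean [0.5247 0.0395 0.0398] z [0.0346 0.0403 0.0424]
dockany 4902 c [500.2  68.8] s [179.7 308.2] a 9.94 mean [0.5222 0.0573 0.0358] z [0.0196 0.037  0.0448]
[ 5.37354280e-03 -1.28563953e+01] [[-18.9   2.4  56.8]
 [-12.5  37.7  60.4]
 [ -7.   72.9  69.8]]
```

View pics/end.png

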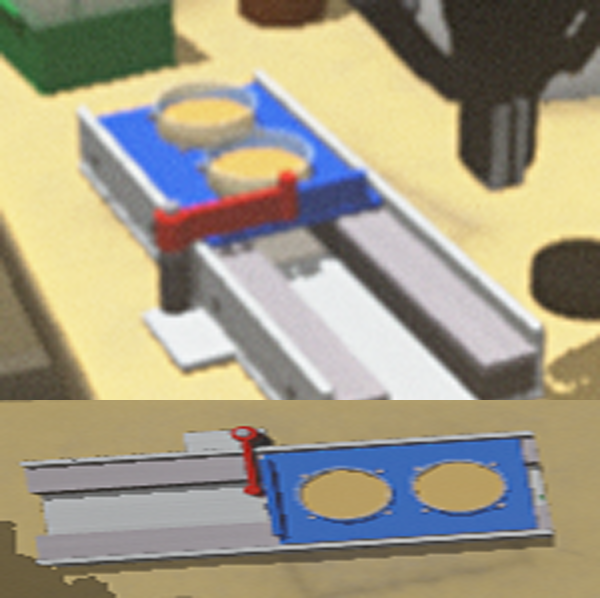

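The board sits level in its notches with both dishes in their pockets. The red keeper lies straight across behind the lip, from (245,435) to (255,490) in the lower view, and the arm is clear.

```bash
python3 -c "
from bench import ctrl
print(ctrl.hand_in())"
```

```text
the job is handed in; nothing more can be done
None
```

The job is handed in at about 25 s: the board sits level in its notches with both dishes in place and the keeper shut on its stop; the first keeper push wedged briefly (wrist force about 56 N, contact point not identified, so the 40 N arm/gripper-body limit may have been passed), but the final pictures show nothing disturbed.

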